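# Stand the fallen bottle crate up beside the full one

## Robot

A 6-joint arm with a two-finger parallel gripper is mounted at the origin on the work surface. World frame = base frame: x ahead of the robot, y to its left, z up, the work surface at z = 0. Lengths are in m, angles in rad, forces in N, time in s.
With the tool pointing down it reaches from about 0.25 to 0.725 m from the base axis. Payload 4 kg.
Tool frame: the origin (TCP) lies at the very end of the fingers, on their centre line; the grasp point (between the pads) lies 19 mm behind it; x points along the fingers, z is the direction in which the jaws open and shut, and the axes are right-handed (so a half turn about x gives the same grasp; the last joint's range is limited). The gripper opens to 85 mm and grips with 20 to 120 N. Pads are 22 mm wide; open, the fingers measure 114 mm over their backs; the gripper's body (76 mm by 85 mm) begins 54 mm behind the grasp point. The pads swing forward as they close: fully open they stand 13 mm farther back than shut.
Start: joints at [-1.171, 0.241, 0.005, 1.335, 0, 1.571], TCP at [0.195, -0.461, 0.231] pointing down, gripper open.
Joint ranges: [-2.72, 2.72], [-1.05, 1.87], [-1.09, 1.28], [-1.99, 2.15], [-1.42, 1.44], [-3.14, 3.14]. Speed limits (rad/s): [2.79, 2.79, 3.14, 3.14, 3.14, 3.14].

## Interface

Orientations are given as a unit quaternion [x, y, z, w].
In Python, from workcell import bot gives the robot as it stands.
- The arm moves only by the tool step_arm, never from a script. Its argument "series" is a list of rows, each an object of numbers: "x", "y", "z": the shift along the world's x, y, z in cm; "twist": the turn about the world's z in degrees; "jaw": the finger opening in cm, from 0 to 8.54. In form: [{"x": .., "y": .., "z": .., "twist": .., "jaw": ..}, ...]. A call has 1 to 10 rows; each row is the pose to reach, as a shift and turn from the pose measured when the call began; what a row does not reach only later rows make up. A row lasts 1/12 s, in which the tool goes at most 41.7 mm and 7.16 degrees, less where a joint would pass 70% of its speed; a pose out of reach is approached as far as the arm can. A call with a gripper value outside its range is refused whole. The fingers move at their own pace and stop on an object; the grip force is fixed at half the most. Time passes only in rows, so rows that repeat a pose let the fingers close. It gives the time, the measured TCP pose, the force and the opening at its end, in the units of the state.
- bot.get_obs(): the state, without advancing time (a new reading comes with each control period).
- bot.camera(name): name is "scene" or "top"; returns (picture, depth): 384x512x3 uint8, red, green, blue; 384x512 float32, m along the optical axis (not along the pixel's ray), 0 where there is no reading.
- bot.camera_info(name): a dict with "camera_matrix" (3x3 intrinsics, pixels), "R" (3x3) and "t" (3): a world point X has camera coordinates R X + t. Camera axes: x right, y down, z forward; pixel columns grow to the right and rows downward; lengths in m; the calibration is good to about 2 mm. A picture is of the moment at which its call begins. camera_info takes no time and is no camera call.
- bot.job_done(): hands the job in, once; it reports no verdict.
The state is a dict: "clock": time; "joint_pos": joint angles; "joint_vel": joint speeds; "tau": joint torques, N m; "eef_pos": TCP position; "tool_rot": TCP orientation; "ft_force": force on the tool from outside, world axes, zero at the start; "ft_torque": the same for the moment, N m; "grip_width": finger opening in m.
Only numpy, scipy, OpenCV 4.12 (cv2) and the standard library are available. Lean on these libraries where they do the work, as an engineer would, in place of code of your own. Each camera call takes 0.05 s, during which the arm holds its last target.

## Task

The empty wooden bottle crate is lying on its side: push it over so that it stands on its base with its mouth up, then push it along until its long side sits flush against the full crate, roughly in line with it. Only push it with the fingers, never lift or carry it, and leave the bottle, jar and funnel around it where they stand.

Things in the scene. Friction and masses are not known exactly. Their poses are not given: they have to be found in the camera images.
- board: fixed plywood packing board, 540 x 680 x 12 mm, on the table; everything in the task stands on its top. Origin: centre of its underside (table height, z = 0), so its top is at z = 0.012 m; x and y along its 540 and 680 mm sides
- full_crate: wooden crate fixed to the board, standing upright, full with six capped bottles (2 x 3) that rise to 243 mm above the board; it does not budge. Crate 154 mm wide (its x), 228 mm long (its y), 120 mm high. Origin: centre of its underside, on the board's top; z up; +x points towards the empty crate, so the long side to push against is the plane x = +77 mm of this frame
- crate: the empty crate (about 0.6 kg, loose), same size as the full one, walls 6 mm, bottom 8 mm, cell dividers end 20 mm below the rim. It starts lying on a long side, 154 mm tall, base towards the full crate. Origin: centre of that underside. Axes: x from base (-60 mm) to open mouth (+60 mm), y along its 228 mm length, z up while it lies (0 to 154 mm)
- crate_side (a point): centre of the outside of the long side that is uppermost at the start and must end against the full crate (crate frame 0, 0, 154 mm). Standing right, the crate's x axis points up and its z axis to the full crate
- crate_base_low (a point): middle of the lower base edge of the lying crate (crate frame -60, 0, 0 mm). Tipped about this edge, the crate balances at about 30 to 40 degrees, then falls onto its base by itself, 154 mm nearer to the full crate; some 30 to 100 mm of gap are left
- crate_base_high (a point): middle of the other long base edge, uppermost while the crate lies (crate frame -60, 0, 154 mm)
- crate_mouth_low (a point): middle of the lower long rim edge while the crate lies (crate frame 60, 0, 0 mm)
- crate_mouth_high (a point): middle of the upper long rim edge while the crate lies, on the outside (crate frame 60, 0, 154 mm): pushed here towards the base the crate tips up; the board is not slippery
- bottle: bystander: loose capped glass bottle, 60 mm diameter, 235 mm tall, standing; origin at the centre of its underside, z up
- jar: bystander: loose lidded glass jar, 72 mm diameter, 110 mm tall, standing; origin at the centre of its underside, z up
- funnel: bystander: loose grey funnel standing on its 84 mm wide mouth, spout up, 95 mm tall; origin at the centre of its underside, z up

How it is judged:
By the outcome, as a careful person would: the job done as asked, in the order asked, and still so for the second after the job is handed in, with the robot touching nothing.
It also fails if it takes over 51 s, if anything falls off the work surface, if the arm or the gripper's body presses on something with over 40 N, if the wrist force passes 120 N, or if a joint passes its speed limit or range.

## Working session

There is one attempt and no reset: what is moved stays moved. The work goes in short steps, Python scripts to look and compute and a tool call to move; the robot and the scene stay as the last step left them, time stands still between calls to the robot, and variables do not carry over. Pictures are saved under pics/ and viewed, and the job is handed in when it is done.

Besides the shell and the picture viewer there is one more tool, called after ">>>" by a JSON object that holds its "fn" and its "kwargs". step_arm: Moves the arm, as the interface text tells. Its arguments: {"type":"object","properties":{"series":{"type":"array","items":{"type":"object","properties":{"x":{"type":"number"},"y":{"type":"number"},"z":{"type":"number"},"twist":{"type":"number"},"jaw":{"type":"number"}}}}},"required":["series"]}

```bash
mkdir -p pics; ls; python3 - <<'E'
from workcell import bot
import cv2,numpy as np
o=bot.get_obs();print({k:np.round(v,3) for k,v in o.items()})
for n in("scene","top"):
    p,d=bot.camera(n);cv2.imwrite(f"pics/a_{n}.png",p[:,:,::-1]);np.savez(f"a_{n}.npz",p=p,d=d)
    i=bot.camera_info(n);print(n,i)
E
```

```text
pics
{'clock': np.float64(0.0), 'joint_pos': array([-1.171,  0.241,  0.004,  1.335, -0.   ,  1.571]), 'joint_vel': array([ 0.001, -0.002,  0.   , -0.001,  0.002, -0.   ]), 'tau': array([-1.0000e-03, -3.7232e+01,  2.5241e+01,  1.7000e-02,  0.0000e+00,
        0.0000e+00]), 'eef_pos': array([ 0.194, -0.46 ,  0.23 ]), 'tool_rot': array([ 0.391,  0.59 , -0.39 ,  0.589]), 'ft_force': array([-0.201, -0.374, -0.255]), 'ft_torque': array([ 0.031, -0.018,  0.022]), 'grip_width': np.float64(0.086)}
scene {'camera_matrix': array([[466.1373816 ,   0.        , 249.45717552],
       [  0.        , 466.1373816 , 178.88477858],
       [  0.        ,   0.        ,   1.        ]]), 'R': array([[-0.71980235, -0.69415486,  0.00579709],
       [-0.63930941,  0.65963018, -0.3951854 ],
       [ 0.27049593, -0.28816151, -0.91858309]]), 't': array([0.47283856, 0.41857536, 1.01855955])}
top {'camera_matrix': array([[468.34358805,   0.        , 254.52363654],
       [  0.        , 468.34358805, 191.7926045 ],
       [  0.        ,   0.        ,   1.        ]]), 'R': array([[-0.0285015 , -0.99893776, -0.03620785],
       [-0.98542248,  0.03415673, -0.16666087],
       [ 0.16772057,  0.03092994, -0.98534925]]), 't': array([0.06353409, 0.63348202, 1.00912032])}
```

View pics/a_scene.png

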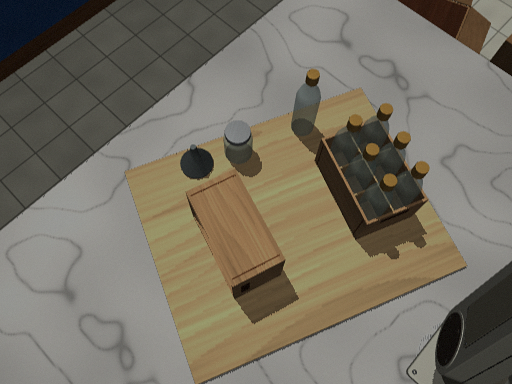

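View pics/a_top.png

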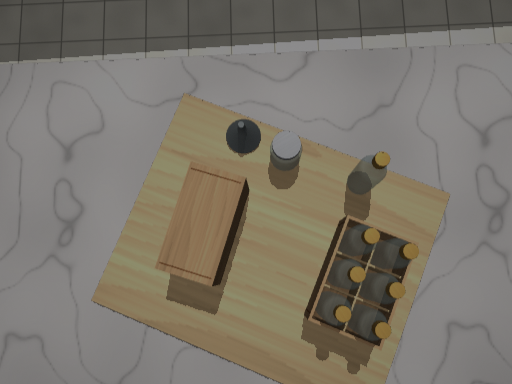

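The scene view shows the lying crate around (235,230), with the funnel at (197,160), the jar at (238,142) and the bottle at (306,105). The full crate is at (372,165). In the top view the crate's upper side is at (203,222) and the full crate at (362,283). Next I'll measure them.

```bash
cat > h.py <<'E'
import numpy as np,cv2
from workcell import bot
def cloud(n,d):
    i=bot.camera_info(n);K=i["camera_matrix"];v,u=np.mgrid[:384,:512]
    c=np.stack([(u-K[0,2])/K[0,0]*d,(v-K[1,2])/K[1,1]*d,d],-1)
    X=(c-i["t"])@i["R"];X[d<=0]=np.nan;return X
def rect(X,zlo,zhi,box=None,name=''):
    m=(X[...,2]>zlo)&(X[...,2]<zhi)
    m=m.astype(np.uint8)
    n,l,s,c=cv2.connectedComponentsWithStats(m)
    for k in range(1,n):
        if s[k,4]<40: continue
        P=X[l==k]
        (cx,cy),(w,h),a=cv2.minAreaRect((P[:,:2]*1000).astype(np.float32))
        b=cv2.boxPoints(((cx,cy),(w,h),a))
        print(name,s[k,4],'pix',np.round(c[k]),'c',round(cx,1),round(cy,1),'wh',round(w,1),round(h,1),'a',round(a,1),'zmed',round(np.median(P[:,2])*1000,1),b.round().tolist())
E
python3 - <<'E'
from h import *
for n in("top","scene"):
    d=np.load(f"a_{n}.npz")["d"];X=cloud(n,d)
    for lo,hi in((.156,.176),(.124,.14),(.095,.13),(.225,.27),(.03,.09),(.004,.02)): rect(X,lo,hi,name=f"{n} {lo}")
E
```

```text
top 0.156 187 pix [367. 173.] c 652.1 -194.9 wh 58.9 43.3 a 41.0 zmed 166.6 [[616.0, -198.0], [644.0, -231.0], [689.0, -192.0], [660.0, -159.0]]
top 0.156 6761 pix [200. 223.] c 558.8 150.6 wh 120.8 228.1 a 71.3 zmed 167.9 [[431.0, 130.0], [648.0, 57.0], [686.0, 171.0], [470.0, 244.0]]
top 0.156 119 pix [354. 241.] c 512.3 -162.3 wh 59.1 44.1 a 18.5 zmed 169.9 [[477.0, -151.0], [491.0, -193.0], [547.0, -174.0], [533.0, -132.0]]
top 0.156 139 pix [388. 254.] c 482.5 -224.9 wh 58.8 36.0 a 16.0 zmed 169.6 [[449.0, -216.0], [459.0, -250.0], [516.0, -234.0], [506.0, -200.0]]
top 0.156 110 pix [341. 274.] c 446.8 -133.3 wh 58.3 45.3 a 7.9 zmed 170.5 [[415.0, -115.0], [421.0, -160.0], [479.0, -152.0], [473.0, -107.0]]
top 0.156 127 pix [375. 287.] c 419.4 -196.1 wh 38.3 58.0 a 84.1 zmed 169.5 [[389.0, -212.0], [446.0, -218.0], [450.0, -180.0], [393.0, -174.0]]
top 0.156 113 pix [328. 305.] c 386.5 -103.5 wh 41.1 59.0 a 49.8 zmed 169.7 [[351.0, -100.0], [396.0, -138.0], [422.0, -107.0], [377.0, -69.0]]
top 0.156 133 pix [363. 319.] c 357.5 -169.5 wh 39.4 59.0 a 52.1 zmed 169.1 [[322.0, -167.
[... 12448 characters left out ...]
05.0]]
scene 0.03 1036 pix [352. 201.] c 423.5 -110.5 wh 273.1 127.4 a 10.0 zmed 61.1 [[278.0, -71.0], [300.0, -197.0], [569.0, -150.0], [547.0, -24.0]]
scene 0.03 235 pix [257. 283.] c 451.7 187.1 wh 119.5 4.1 a 69.7 zmed 61.0 [[429.0, 132.0], [433.0, 130.0], [474.0, 242.0], [470.0, 244.0]]
scene 0.03 61 pix [451. 380.] c 29.4 54.3 wh 3.1 14.6 a 67.9 zmed 54.4 [[22.0, 56.0], [36.0, 50.0], [37.0, 53.0], [23.0, 58.0]]
scene 0.004 41476 pix [280. 246.] c 514.8 5.5 wh 700.7 561.2 a 66.3 zmed 13.4 [[117.0, -202.0], [631.0, -428.0], [913.0, 213.0], [399.0, 439.0]]
scene 0.004 1046 pix [426. 364.] c 89.8 33.5 wh 79.3 132.1 a 36.4 zmed 13.1 [[19.0, 63.0], [97.0, -43.0], [161.0, 4.0], [82.0, 110.0]]
```

```bash
python3 - <<'E'
from h import *
from scipy.spatial.transform import Rotation as R
o=bot.get_obs();M=R.from_quat(o["tool_rot"]).as_matrix();print(M.round(3))
a=np.degrees(np.arctan2(M[1,2],M[0,2]));print("jaw dir deg",a)
print("twist to crate long dir",[(-18.6+k*180-a) for k in(-1,0,1)])
c=np.array([578.3,207.5]);u=-np.array([.319,.948])
print(o["eef_pos"]*1000)
for off in(50,11): print(off,c-u*off, (c-u*off-o["eef_pos"][:2]*1000)/10)
E
```

```text
[[-0.001  0.921  0.389]
 [ 0.002  0.389 -0.921]
 [-1.    -0.    -0.002]]
jaw dir deg -67.09383654368443
twist to crate long dir [np.float64(-131.50616345631556), np.float64(48.49383654368443), np.float64(228.49383654368444)]
[ 194.38315542 -460.05018088  230.52101529]
50 [594.25 254.9 ] [39.98668446 71.49501809]
11 [581.809 217.928] [38.74258446 67.79781809]
```

>>> {"fn": "step_arm", "kwargs": {"series": [{"z":4},{"z":8},{"x":40,"y":71.5,"z":9,"twist":48.5},{"x":40,"y":71.5,"z":9,"twist":48.5},{"x":40,"y":71.5,"z":9,"twist":48.5},{"x":40,"y":71.5,"z":9,"twist":48.5},{"x":40,"y":71.5,"z":9,"twist":48.5},{"x":40,"y":71.5,"z":9,"twist":48.5},{"x":40,"y":71.5,"z":9,"twist":48.5},{"x":40,"y":71.5,"z":9,"twist":48.5}]}}

```text
$.series[0]: bad value
```

>>> {"fn": "step_arm", "kwargs": {"series": [{"x":0,"y":0,"z":4,"twist":0,"jaw":8.5},{"x":0,"y":0,"z":8,"twist":0,"jaw":8.5},{"x":40,"y":71.5,"z":9,"twist":48.5,"jaw":8.5},{"x":40,"y":71.5,"z":9,"twist":48.5,"jaw":8.5},{"x":40,"y":71.5,"z":9,"twist":48.5,"jaw":8.5},{"x":40,"y":71.5,"z":9,"twist":48.5,"jaw":8.5},{"x":40,"y":71.5,"z":9,"twist":48.5,"jaw":8.5},{"x":40,"y":71.5,"z":9,"twist":48.5,"jaw":8.5},{"x":40,"y":71.5,"z":9,"twist":48.5,"jaw":8.5},{"x":40,"y":71.5,"z":9,"twist":48.5,"jaw":8.5}]}}

```text
clock: 0.93
eef_pos: [0.3573, -0.1672, 0.3144]
tool_rot: [0.113, 0.699, -0.113, 0.697]
ft_force: [1.2, -0.5, 0.0]
grip_width: 0.0852
```

>>> {"fn": "step_arm", "kwargs": {"series": [{"x":23.7,"y":42.2,"z":0,"twist":0,"jaw":8.5},{"x":23.7,"y":42.2,"z":0,"twist":0,"jaw":8.5},{"x":23.7,"y":42.2,"z":0,"twist":0,"jaw":8.5},{"x":23.7,"y":42.2,"z":0,"twist":0,"jaw":8.5},{"x":23.7,"y":42.2,"z":0,"twist":0,"jaw":8.5},{"x":23.7,"y":42.2,"z":0,"twist":0,"jaw":8.5},{"x":23.7,"y":42.2,"z":0,"twist":0,"jaw":8.5},{"x":23.7,"y":42.2,"z":0,"twist":0,"jaw":8.5},{"x":23.7,"y":42.2,"z":0,"twist":0,"jaw":8.5},{"x":23.7,"y":42.2,"z":0,"twist":0,"jaw":8.5}]}}

```text
clock: 1.77
eef_pos: [0.5609, 0.1965, 0.3139]
tool_rot: [0.113, 0.699, -0.113, 0.697]
ft_force: [0.1, -1.2, 1.3]
grip_width: 0.0847
```

>>> {"fn": "step_arm", "kwargs": {"series": [{"x":4,"y":7,"z":0,"twist":0,"jaw":8.5}]}}

```text
clock: 1.85
eef_pos: [0.5813, 0.2328, 0.3136]
tool_rot: [0.113, 0.699, -0.113, 0.697]
ft_force: [1.6, 0.3, -0.9]
grip_width: 0.0849
```

>>> {"fn": "step_arm", "kwargs": {"series": [{"x":1.4,"y":2.6,"z":0,"twist":0,"jaw":8.5},{"x":1.4,"y":2.6,"z":-4,"twist":0,"jaw":8.5},{"x":1.4,"y":2.6,"z":-8,"twist":0,"jaw":8.5},{"x":1.4,"y":2.6,"z":-12,"twist":0,"jaw":8.5},{"x":1.4,"y":2.6,"z":-16,"twist":0,"jaw":8.5},{"x":1.4,"y":2.6,"z":-18.5,"twist":0,"jaw":8.5},{"x":1.4,"y":2.6,"z":-18.5,"twist":0,"jaw":8.5}]}}

```text
clock: 2.43
eef_pos: [0.5902, 0.2566, 0.1201]
tool_rot: [0.11, 0.704, -0.116, 0.692]
ft_force: [-0.8, -0.2, -0.2]
grip_width: 0.0848
```

```bash
python3 - <<'E'
from h import *
print(bot.get_obs()["ft_force"])
for n in("scene","top"):
    p,d=bot.camera(n);cv2.imwrite(f"pics/b_{n}.png",p[:,:,::-1])
E
```

```text
[-0.79002944 -0.2137498  -0.20424782]
```

View pics/b_scene.png

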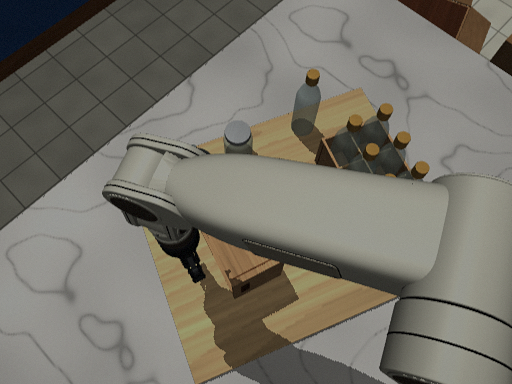

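View pics/b_top.png

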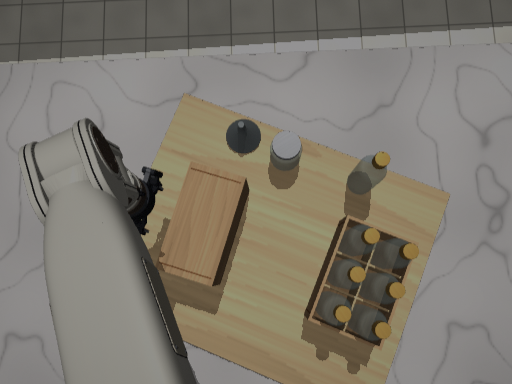

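The scene view shows the gripper at (195,270), standing off the mouth side of the crate. In the top view the fingers at (150,175) to (140,230) are aligned with the rim, which runs from (190,163) to (158,270). Next I'll close in and start the tip.

>>> {"fn": "step_arm", "kwargs": {"series": [{"x":-0.6,"y":-1.9,"z":0.5,"twist":0,"jaw":8.5},{"x":-1.1,"y":-3.4,"z":0.5,"twist":0,"jaw":8.5},{"x":-1.4,"y":-4.2,"z":1.0,"twist":0,"jaw":8.5},{"x":-1.7,"y":-5.1,"z":1.5,"twist":0,"jaw":8.5},{"x":-2.0,"y":-6.0,"z":2.2,"twist":0,"jaw":8.5}]}}

```text
clock: 2.95
eef_pos: [0.576, 0.1992, 0.1528]
tool_rot: [0.113, 0.699, -0.112, 0.697]
ft_force: [0.6, 1.7, 0.7]
grip_width: 0.0849
```

```bash
python3 - <<'E'
from h import *
o=bot.get_obs();print(o["ft_force"],o["eef_pos"])
n="top"
p,d=bot.camera(n);cv2.imwrite(f"pics/c_{n}.png",p[:,:,::-1])
E
```

```text
[0.5925661  1.72734466 0.69366088] [0.57602868 0.19917201 0.15275382]
```

View pics/c_top.png

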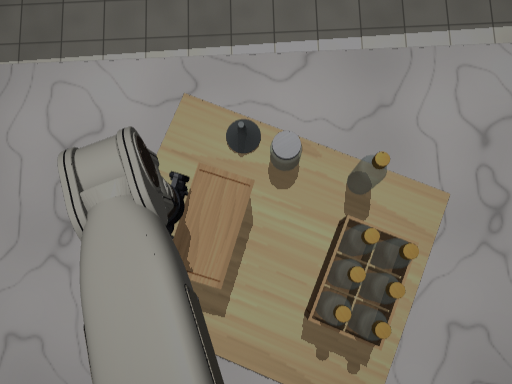

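```bash
python3 - <<'E'
from h import *
n="top"
p,d=bot.camera(n);X=cloud(n,d)
c=np.array([558.8,150.6])/1000
u=-np.array([.319,.948]);L=np.array([.948,-.319])
q=X[...,:2]-c; s=q@u*1000; l=q@L*1000
for lo in range(-70,80,10):
    m=(s>lo)&(s<lo+10)&(l>20)&(l<100)&(X[...,2]>.02)
    if m.sum()>3: print(lo,m.sum(),np.percentile(X[...,2][m]*1000,[5,50,95]).round())
E
```

```text
-70 80 [270. 590. 596.]
-60 182 [221. 589. 599.]
-50 325 [220. 587. 601.]
-40 616 [181. 467. 604.]
-30 617 [180. 468. 607.]
-20 497 [178. 533. 609.]
-10 277 [176. 179. 596.]
0 200 [174. 177. 180.]
10 198 [173. 175. 178.]
20 198 [171. 174. 177.]
30 197 [170. 173. 175.]
40 198 [169. 171. 174.]
50 199 [167. 170. 173.]
60 194 [166. 169. 172.]
70 194 [164. 167. 170.]
```

>>> {"fn": "step_arm", "kwargs": {"series": [{"x":-0.35,"y":-1.05,"z":0.4,"twist":0,"jaw":8.5},{"x":-0.7,"y":-2.1,"z":0.9,"twist":0,"jaw":8.5},{"x":-1.05,"y":-3.1,"z":1.3,"twist":0,"jaw":8.5},{"x":-1.4,"y":-4.2,"z":1.7,"twist":0,"jaw":8.5},{"x":-1.75,"y":-5.2,"z":2.0,"twist":0,"jaw":8.5},{"x":-2.1,"y":-6.2,"z":2.2,"twist":0,"jaw":8.5},{"x":-2.45,"y":-7.3,"z":2.4,"twist":0,"jaw":8.5},{"x":-2.8,"y":-8.3,"z":2.5,"twist":0,"jaw":8.5}]}}

```text
clock: 3.72
eef_pos: [0.5474, 0.1134, 0.1781]
tool_rot: [0.113, 0.699, -0.114, 0.697]
ft_force: [-0.5, 0.3, -0.1]
grip_width: 0.085
```

```bash
python3 - <<'E'
from h import *
o=bot.get_obs();print(o["ft_force"],o["eef_pos"])
n="top"
p,d=bot.camera(n);cv2.imwrite(f"pics/d_{n}.png",p[:,:,::-1]);X=cloud(n,d)
c=np.array([558.8,150.6])/1000
u=-np.array([.319,.948]);L=np.array([.948,-.319])
q=X[...,:2]-c; s=q@u*1000; l=q@L*1000
for lo in range(-70,220,10):
    m=(s>lo)&(s<lo+10)&(l>20)&(l<100)&(X[...,2]>.02)
    if m.sum()>3: print(lo,m.sum(),np.percentile(X[...,2][m]*1000,[5,50,95]).round())
E
```

```text
[-0.51893611  0.25018765 -0.05728686] [0.547371   0.11341187 0.17805298]
-10 29 [590. 603. 610.]
0 29 [600. 608. 612.]
10 65 [603. 612. 617.]
20 108 [602. 615. 621.]
30 214 [130. 613. 623.]
40 400 [125. 604. 624.]
50 356 [206. 620. 629.]
60 515 [202. 587. 631.]
70 407 [193. 202. 632.]
80 232 [185. 190. 575.]
90 213 [178. 182. 187.]
100 208 [170. 174. 179.]
110 203 [162. 166. 171.]
120 201 [153. 158. 163.]
130 195 [146. 151. 155.]
140 189 [138. 142. 147.]
150 97 [133. 137. 140.]
```

View pics/d_top.png

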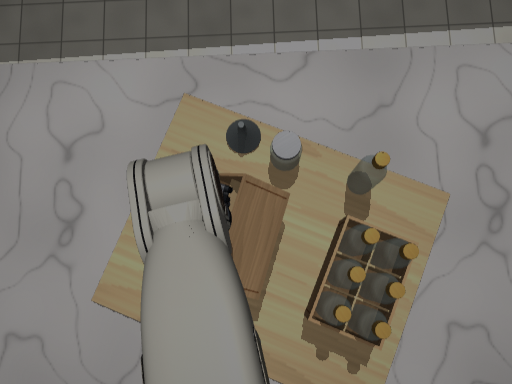

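The top view shows the crate tilted about 39°, with its upper side at (262,235), and no contact force. It's at the balance point, so I'll nudge it further.

>>> {"fn": "step_arm", "kwargs": {"series": [{"x":-0.4,"y":-1.2,"z":0.2,"twist":0,"jaw":8.5},{"x":-0.7,"y":-2.1,"z":0.4,"twist":0,"jaw":8.5},{"x":-0.7,"y":-2.1,"z":1.5,"twist":0,"jaw":8.5},{"x":-0.7,"y":-2.1,"z":3,"twist":0,"jaw":8.5},{"x":-0.7,"y":-2.1,"z":4,"twist":0,"jaw":8.5},{"x":-0.7,"y":-2.1,"z":4,"twist":0,"jaw":8.5}]}}

```text
clock: 4.27
eef_pos: [0.5411, 0.0905, 0.2208]
tool_rot: [0.114, 0.697, -0.115, 0.699]
ft_force: [0.3, -0.5, 0.0]
grip_width: 0.0853
```

```bash
python3 - <<'E'
from h import *
o=bot.get_obs();print(o["ft_force"],o["eef_pos"])
for n in("top","scene"):
    p,d=bot.camera(n);cv2.imwrite(f"pics/e_{n}.png",p[:,:,::-1]);X=cloud(n,d)
    rect(X,.126,.138,name=n)
E
```

```text
[ 0.29385633 -0.45835567  0.03564919] [0.54112053 0.09052869 0.22082191]
top 744 pix [286. 234.] c 513.8 16.9 wh 154.0 228.7 a 71.5 zmed 133.3 [[381.0, -20.0], [598.0, -92.0], [647.0, 54.0], [430.0, 126.0]]
top 899 pix [350. 279.] c 433.2 -173.5 wh 154.7 228.4 a 66.4 zmed 133.2 [[298.0, -199.0], [507.0, -290.0], [569.0, -148.0], [360.0, -57.0]]
top 90 pix [406. 272.] c 449.1 -261.4 wh 6.6 54.1 a 65.2 zmed 132.7 [[423.0, -253.0], [472.0, -276.0], [475.0, -270.0], [426.0, -247.0]]
top 100 pix [392. 311.] c 372.1 -227.7 wh 7.1 54.3 a 64.8 zmed 132.8 [[346.0, -219.0], [395.0, -242.0], [398.0, -236.0], [349.0, -213.0]]
scene 882 pix [299. 214.] c 514.0 16.8 wh 156.3 227.7 a 71.4 zmed 132.9 [[381.0, -21.0], [597.0, -94.0], [647.0, 54.0], [431.0, 127.0]]
scene 514 pix [365. 201.] c 400.0 -95.3 wh 187.2 88.2 a 11.8 zmed 132.6 [[299.0, -71.0], [317.0, -158.0], [501.0, -119.0], [483.0, -33.0]]
scene 116 pix [466. 362.] c 49.1 21.4 wh 19.5 85.5 a 24.1 zmed 131.5 [[23.0, 56.0], [58.0, -22.0], [75.0, -14.0], [41.0, 64.0]]
```

View pics/e_top.png

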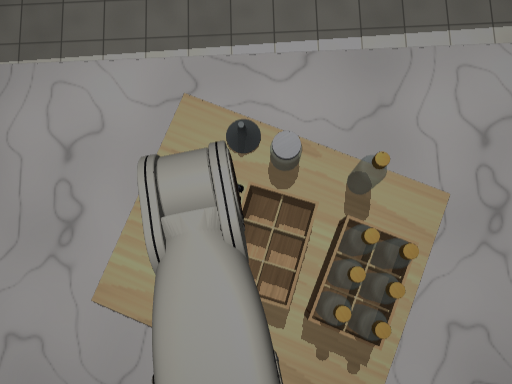

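The top view shows the crate standing mouth up at (277,245), centre (514, 17) mm, yaw −18.5°. Both views agree on that, with a rim height of 133 mm. The gap is about 55 mm and the crate needs about −5° of turn. Next I'll back off, go down behind it and twist −5°.

>>> {"fn": "step_arm", "kwargs": {"series": [{"x":0.9,"y":3,"z":0,"twist":0,"jaw":8.5},{"x":1.7,"y":5.8,"z":-1,"twist":-2.5,"jaw":8.5},{"x":1.7,"y":6.2,"z":-4,"twist":-5,"jaw":8.5},{"x":1.7,"y":6.2,"z":-8,"twist":-5,"jaw":8.5},{"x":1.7,"y":6.2,"z":-11,"twist":-5,"jaw":8.5},{"x":1.7,"y":6.2,"z":-13.5,"twist":-5,"jaw":8.5},{"x":1.7,"y":6.2,"z":-14.6,"twist":-5,"jaw":8.5},{"x":1.7,"y":6.2,"z":-14.6,"twist":-5,"jaw":8.5}]}}

```text
clock: 5.03
eef_pos: [0.5539, 0.1519, 0.0684]
tool_rot: [0.142, 0.695, -0.146, 0.689]
ft_force: [-0.7, -0.7, -0.5]
grip_width: 0.0851
```

```bash
python3 - <<'E'
from h import *
from scipy.spatial.transform import Rotation as R
for n in("top","scene"):
    p,d=bot.camera(n);cv2.imwrite(f"pics/f_{n}.png",p[:,:,::-1])
o=bot.get_obs();print(o["ft_force"],o["eef_pos"])
M=R.from_quat(o["tool_rot"]).as_matrix();print(M.round(3),np.degrees(np.arctan2(M[1,2],M[0,2])))
E
```

```text
[ 0.04493547 -0.7033351   0.51484303] [0.5572239  0.15269482 0.07271562]
[[-0.002  0.4    0.917]
 [-0.002  0.917 -0.4  ]
 [-1.    -0.002 -0.001]] -23.572155372055377
```

View pics/f_top.png

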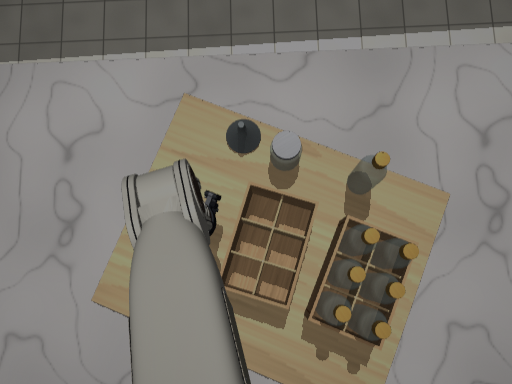

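View pics/f_scene.png

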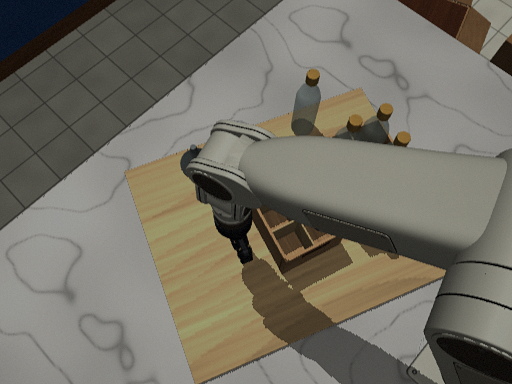

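The fingers stand behind the crate, at about (210,210) in the top view, and clear of it. I'll push in stages.

>>> {"fn": "step_arm", "kwargs": {"series": [{"x":-0.7,"y":-2.6,"z":0.2,"twist":0,"jaw":8.5},{"x":-1.1,"y":-4.2,"z":0.2,"twist":0,"jaw":8.5},{"x":-1.25,"y":-4.9,"z":0.2,"twist":0,"jaw":8.5},{"x":-1.4,"y":-5.6,"z":0.2,"twist":0,"jaw":8.5},{"x":-1.6,"y":-6.3,"z":0.2,"twist":0,"jaw":8.5},{"x":-1.8,"y":-7.0,"z":0.2,"twist":0,"jaw":8.5},{"x":-1.9,"y":-7.6,"z":0.2,"twist":0,"jaw":8.5},{"x":-2.1,"y":-8.2,"z":0.2,"twist":0,"jaw":8.5},{"x":-2.1,"y":-8.2,"z":0.2,"twist":0,"jaw":8.5}]}}

```text
clock: 5.88
eef_pos: [0.5382, 0.0713, 0.0766]
tool_rot: [0.145, 0.691, -0.144, 0.693]
ft_force: [1.9, 3.6, 3.5]
grip_width: 0.085
```

```bash
python3 - <<'E'
from h import *
for n in("top","scene"):
    p,d=bot.camera(n);cv2.imwrite(f"pics/g_{n}.png",p[:,:,::-1]);rect(cloud(n,d),.126,.138,name=n)
o=bot.get_obs();print(o["ft_force"],o["eef_pos"])
E
```

```text
top 40 pix [362. 180.] c 641.9 -185.7 wh 52.9 15.7 a 45.4 zmed 131.8 [[618.0, -199.0], [629.0, -210.0], [666.0, -172.0], [655.0, -161.0]]
top 707 pix [303. 239.] c 501.7 -9.7 wh 153.7 228.5 a 66.5 zmed 133.3 [[366.0, -35.0], [576.0, -126.0], [637.0, 15.0], [428.0, 106.0]]
top 900 pix [350. 279.] c 433.3 -173.6 wh 154.7 228.8 a 66.4 zmed 133.3 [[298.0, -199.0], [507.0, -290.0], [569.0, -149.0], [359.0, -57.0]]
top 92 pix [406. 272.] c 448.9 -261.1 wh 7.1 53.4 a 66.2 zmed 133.0 [[423.0, -254.0], [472.0, -275.0], [475.0, -269.0], [426.0, -247.0]]
top 105 pix [392. 311.] c 372.2 -227.5 wh 7.5 54.4 a 65.6 zmed 132.9 [[346.0, -220.0], [395.0, -242.0], [399.0, -235.0], [349.0, -213.0]]
scene 441 pix [326. 233.] c 441.1 16.7 wh 155.5 95.8 a 66.6 zmed 132.8 [[366.0, -36.0], [454.0, -74.0], [516.0, 69.0], [428.0, 107.0]]
scene 215 pix [369. 214.] c 375.6 -93.9 wh 57.1 57.2 a 66.5 zmed 132.4 [[338.0, -109.0], [391.0, -132.0], [413.0, -79.0], [361.0, -56.0]]
[3.14974244 1.07490489 5.71722969] [0.53816537 0.07129773 0.07645383]
```

View pics/g_top.png

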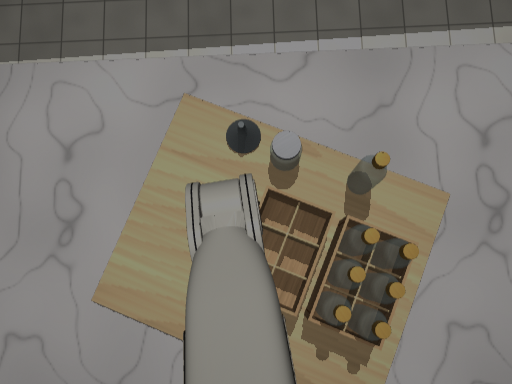

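The top view shows the crate at (290,250), now parallel to the full crate (66.5° against 66.4°). The gap is 23 mm and the lateral offset −3.5 mm.

>>> {"fn": "step_arm", "kwargs": {"series": [{"x":-0.2,"y":-0.5,"z":0,"twist":0,"jaw":8.5},{"x":-0.4,"y":-1.0,"z":0,"twist":0,"jaw":8.5},{"x":-0.6,"y":-1.4,"z":0,"twist":0,"jaw":8.5},{"x":-0.75,"y":-1.7,"z":0,"twist":0,"jaw":8.5},{"x":-0.85,"y":-1.95,"z":0,"twist":0,"jaw":8.5},{"x":-0.85,"y":-1.95,"z":0,"twist":0,"jaw":8.5}]}}

```text
clock: 6.48
eef_pos: [0.5296, 0.0519, 0.0766]
tool_rot: [0.144, 0.691, -0.144, 0.693]
ft_force: [1.1, 4.2, 1.7]
grip_width: 0.0852
```

>>> {"fn": "step_arm", "kwargs": {"series": [{"x":-0.05,"y":-0.1,"z":0,"twist":0,"jaw":8.5},{"x":-0.05,"y":-0.1,"z":0,"twist":0,"jaw":8.5}]}}

```text
clock: 6.65
eef_pos: [0.5293, 0.0512, 0.0767]
tool_rot: [0.144, 0.691, -0.144, 0.693]
ft_force: [2.6, 4.1, 1.0]
grip_width: 0.0851
```

>>> {"fn": "step_arm", "kwargs": {"series": [{"x":-0.05,"y":-0.1,"z":0,"twist":0,"jaw":8.5},{"x":-0.05,"y":-0.1,"z":0,"twist":0,"jaw":8.5}]}}

```text
clock: 6.82
eef_pos: [0.529, 0.0505, 0.0767]
tool_rot: [0.145, 0.691, -0.144, 0.693]
ft_force: [2.1, 4.5, 0.7]
grip_width: 0.0852
```

```bash
python3 - <<'E'
from h import *
for n in("top","scene"):
    p,d=bot.camera(n);cv2.imwrite(f"pics/i_{n}.png",p[:,:,::-1]);rect(cloud(n,d),.126,.138,name=n)
o=bot.get_obs();print(o["ft_force"],o["eef_pos"])
E
```

```text
top 1569 pix [335. 264.] c 462.0 -104.1 wh 309.9 230.7 a 67.4 zmed 133.1 [[296.0, -203.0], [509.0, -291.0], [628.0, -5.0], [415.0, 83.0]]
top 92 pix [406. 272.] c 448.9 -261.5 wh 7.4 54.1 a 66.7 zmed 132.4 [[423.0, -254.0], [472.0, -276.0], [475.0, -269.0], [425.0, -247.0]]
top 106 pix [392. 311.] c 372.3 -227.2 wh 6.8 54.4 a 65.9 zmed 133.0 [[346.0, -219.0], [396.0, -241.0], [399.0, -235.0], [349.0, -213.0]]
scene 746 pix [350. 221.] c 419.2 -44.2 wh 241.5 106.2 a 68.7 zmed 132.6 [[326.0, -137.0], [425.0, -176.0], [513.0, 49.0], [414.0, 88.0]]
[2.00513572 4.41676255 0.48527608] [0.52897499 0.05054262 0.07664605]
```

View pics/i_top.png

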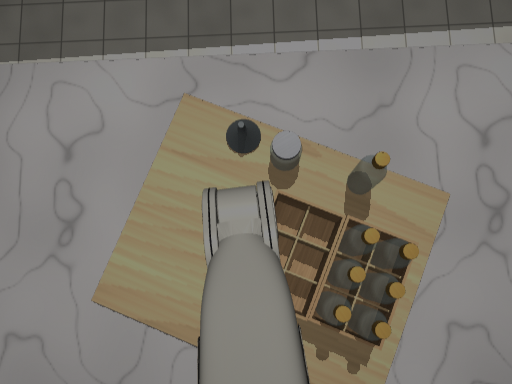

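The top view shows the crates almost touching at about (330,265). I'll keep inching in until the force rises.

>>> {"fn": "step_arm", "kwargs": {"series": [{"x":-0.05,"y":-0.1,"z":0,"twist":0,"jaw":8.5},{"x":-0.05,"y":-0.12,"z":0,"twist":0,"jaw":8.5}]}}

```text
clock: 7.08
eef_pos: [0.5288, 0.0501, 0.0767]
tool_rot: [0.145, 0.691, -0.143, 0.693]
ft_force: [2.0, 7.3, 1.4]
grip_width: 0.0851
```

>>> {"fn": "step_arm", "kwargs": {"series": [{"x":-0.05,"y":-0.1,"z":0,"twist":0,"jaw":8.5},{"x":-0.05,"y":-0.12,"z":0,"twist":0,"jaw":8.5}]}}

```text
clock: 7.25
eef_pos: [0.5289, 0.0501, 0.0767]
tool_rot: [0.146, 0.691, -0.142, 0.694]
ft_force: [2.9, 7.6, -0.2]
grip_width: 0.0847
```

>>> {"fn": "step_arm", "kwargs": {"series": [{"x":-0.05,"y":-0.1,"z":0,"twist":0,"jaw":8.5},{"x":-0.05,"y":-0.12,"z":0,"twist":0,"jaw":8.5}]}}

```text
clock: 7.42
eef_pos: [0.5289, 0.0502, 0.0768]
tool_rot: [0.147, 0.691, -0.141, 0.694]
ft_force: [3.4, 7.7, 0.6]
grip_width: 0.0847
```

>>> {"fn": "step_arm", "kwargs": {"series": [{"x":-0.1,"y":-0.25,"z":0,"twist":0,"jaw":8.5},{"x":-0.2,"y":-0.45,"z":0,"twist":0,"jaw":8.5},{"x":-0.2,"y":-0.45,"z":0,"twist":0,"jaw":8.5}]}}

```text
clock: 7.67
eef_pos: [0.5296, 0.0501, 0.0773]
tool_rot: [0.15, 0.69, -0.138, 0.695]
ft_force: [7.2, 17.3, -2.7]
grip_width: 0.085
```

```bash
python3 - <<'E'
from h import *
p,d=bot.camera("top");cv2.imwrite("pics/j.png",cv2.resize(p[180:350,230:430,::-1],None,fx=3,fy=3,interpolation=cv2.INTER_CUBIC));rect(cloud("top",d),.126,.138)
E
```

```text
1498 pix [337. 265.] c 462.0 -104.5 wh 307.7 230.2 a 67.3 zmed 133.4 [[296.0, -202.0], [509.0, -291.0], [628.0, -7.0], [415.0, 82.0]]
 90 pix [406. 272.] c 448.9 -261.5 wh 7.3 53.4 a 65.8 zmed 132.5 [[423.0, -254.0], [472.0, -276.0], [475.0, -269.0], [426.0, -247.0]]
 102 pix [392. 311.] c 372.1 -227.7 wh 7.3 54.4 a 66.4 zmed 132.7 [[346.0, -220.0], [396.0, -242.0], [398.0, -235.0], [349.0, -213.0]]
```

View pics/j.png

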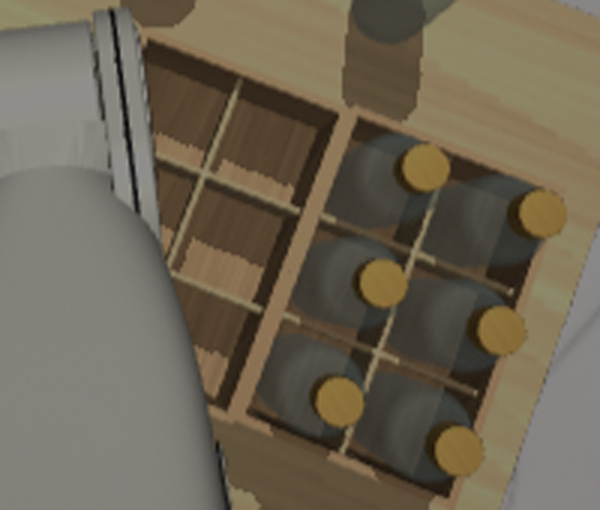

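The zoomed view shows the rims touching along the whole line from (345,115) to (235,410). The combined depth is 307.7 mm, against 308 mm for two crates, and the push force rose to 19 N. I'll back off and check.

>>> {"fn": "step_arm", "kwargs": {"series": [{"x":0.5,"y":1.2,"z":0,"twist":0,"jaw":8.5},{"x":1.5,"y":3.5,"z":0,"twist":0,"jaw":8.5},{"x":2.6,"y":7,"z":1,"twist":0,"jaw":8.5},{"x":2.6,"y":9,"z":5,"twist":0,"jaw":8.5},{"x":2.6,"y":11,"z":9,"twist":0,"jaw":8.5},{"x":0,"y":14,"z":13,"twist":0,"jaw":8.5},{"x":-3,"y":17,"z":16,"twist":0,"jaw":8.5},{"x":-6,"y":20,"z":18,"twist":0,"jaw":8.5},{"x":-9,"y":23,"z":18,"twist":0,"jaw":8.5},{"x":-11,"y":26,"z":18,"twist":0,"jaw":8.5}]}}

```text
clock: 8.55
eef_pos: [0.4352, 0.2895, 0.2561]
tool_rot: [0.151, 0.689, -0.139, 0.696]
ft_force: [0.7, 0.5, 0.1]
grip_width: 0.085
```

```bash
python3 - <<'E'
from h import *
for n in("top","scene"):
    p,d=bot.camera(n);cv2.imwrite(f"pics/k_{n}.png",p[:,:,::-1]);X=cloud(n,d);rect(X,.126,.138,name=n);rect(X,.03,.12,name=n)
    # fit the empty crate outer face (rear) + depths
    c=np.array([433.5,-173.8]);nn=np.array([.403,.915]);L=np.array([.915,-.403])
    q=X[...,:2]*1000-c;s=q@nn;l=q@L
    for lo in(-110,-60,0,60,85):
        m=(X[...,2]>.128)&(X[...,2]<.138)&(l>lo)&(l<lo+25)&(s>0)&(s<260); print(n,lo,'max s',np.percentile(s[m],99).round(1))
    m=(X[...,2]>.128)&(X[...,2]<.138)&(s>85)&(s<240);print('l range',np.percentile(l[m],[.5,99.5]).round(1))
print(bot.get_obs()["clock"],bot.get_obs()["ft_force"])
E
```

```text
top 2052 pix [317. 265.] c 462.8 -102.5 wh 308.7 231.3 a 66.4 zmed 133.4 [[295.0, -198.0], [507.0, -290.0], [631.0, -7.0], [419.0, 85.0]]
top 89 pix [406. 272.] c 448.7 -261.4 wh 7.2 53.5 a 67.1 zmed 132.7 [[423.0, -254.0], [472.0, -275.0], [475.0, -269.0], [425.0, -248.0]]
top 104 pix [392. 311.] c 372.1 -227.5 wh 6.8 54.2 a 67.0 zmed 133.3 [[346.0, -220.0], [396.0, -241.0], [398.0, -235.0], [348.0, -214.0]]
top 679 pix [243. 134.] c 778.7 67.8 wh 71.4 70.9 a 69.6 zmed 45.5 [[733.0, 47.0], [800.0, 22.0], [824.0, 89.0], [758.0, 114.0]]
top 363 pix [284. 160.] c 712.8 -28.1 wh 69.8 46.6 a 84.0 zmed 90.9 [[686.0, -60.0], [732.0, -65.0], [740.0, 4.0], [693.0, 9.0]]
top 256 pix [357. 184.] c 644.1 -188.6 wh 58.6 25.2 a 47.4 zmed 79.2 [[615.0, -202.0], [634.0, -219.0], [673.0, -176.0], [655.0, -158.0]]
top 1862 pix [297. 249.] c 492.6 -31.4 wh 142.7 217.1 a 66.3 zmed 91.7 [[364.0, -53.0], [563.0, -140.0], [621.0, -10.0], [422.0, 78.0]]
top 53 pix [352. 223.] c 554.6 -165.8 wh 20.6 1.5 a 66.2 zmed 80.8 [[550.0, -175.0], [551.0, -175.0], [559.0, -157.0], [558.0, -156.0]]
top 735 pix [369. 2
[... 2849 characters left out ...]
pix [416. 198.] c 316.8 -188.3 wh 29.1 11.0 a 87.2 zmed 101.9 [[311.0, -203.0], [322.0, -203.0], [323.0, -174.0], [312.0, -173.0]]
scene 155 pix [389. 208.] c 353.7 -123.7 wh 100.0 21.0 a 67.5 zmed 109.4 [[325.0, -166.0], [344.0, -174.0], [383.0, -81.0], [363.0, -73.0]]
scene 192 pix [406. 212.] c 318.6 -153.6 wh 94.2 2.4 a 66.5 zmed 89.1 [[299.0, -196.0], [301.0, -197.0], [338.0, -111.0], [336.0, -110.0]]
scene 411 pix [453. 372.] c 41.7 42.3 wh 7.5 47.0 a 46.1 zmed 74.7 [[22.0, 56.0], [56.0, 23.0], [61.0, 29.0], [27.0, 61.0]]
scene -110 max s 83.5
scene -60 max s 84.2
scene 0 max s 231.8
scene 60 max s 231.4
scene 85 max s 231.5
l range [-12.1 222.6]
8.65 [0.64419941 0.43810005 0.06223972]
```

View pics/k_top.png

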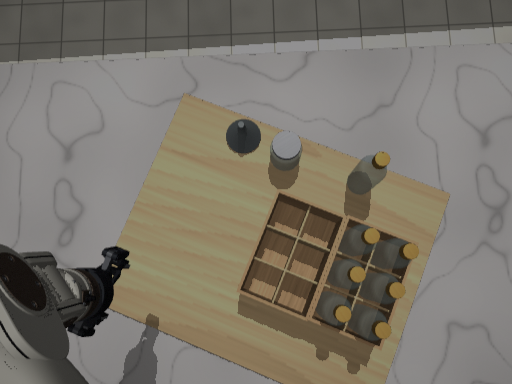

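View pics/k_scene.png

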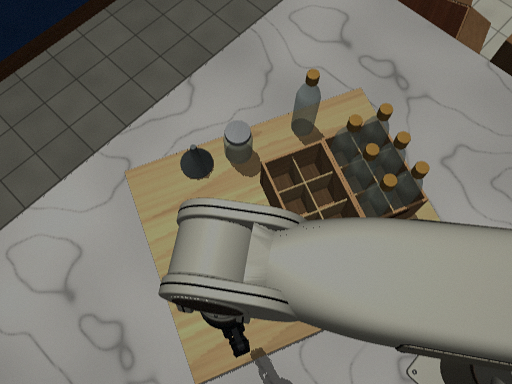

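The rear face lies at 231 mm along its whole length, exactly 77 + 154 mm, so the crate is flush and parallel. The lateral offset is about 3 mm. The bystanders are unmoved, and in the top view the arm at (100,290) is clear of everything. I'm handing the job in.

```bash
python3 -c "
from workcell import bot
print(bot.job_done())"
```

```text
the job is handed in; nothing more can be done
None
```

The empty crate now stands on its base with its mouth up, flush against the full crate, and the job is handed in after 8.7 s. I tipped it by pushing the upper rim with the open fingers and let it fall onto its base. Then I pushed it from behind, with the gripper turned −5°, until it met the full crate. It was never gripped or lifted.

- **Flush:** in the top view the crate's rear face lies 231 mm from the full crate's centre along its whole length, exactly 77 + 154 mm. The scene view gave 231.5 mm on the part it could see; the arm hid the rest.
- **In line:** the crates were parallel to within about 0.1° just before contact. The offset along the long side is about 3 mm, which I left as it was.
- **Upright:** the rim is 133 mm above the table, against 132 mm expected.
- **Bystanders:** the funnel and bottle measured in the same place as at the start. The jar's measurements aren't directly comparable, but it looks unmoved in the pictures.
- **Forces:** the highest wrist force I read was about 19 N, during the final seating push. The arm was clear of everything when I handed in.

No check failed.

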